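Load a stone case and rack the sorting tray

TASK

Set the small stone case upright inside the rimmed part of the handled sorting tray while the tray lies on the desk, and let it go. Then carry the tray, with the case still standing in it, to the rack and slide it fully home on the one rail pair nearest in height to the brass marker on the rack's side post, and let go. Do not tip the case over, and leave the marker, the tray already in the rack and the other things on the desk where they are.

Things in the scene. Friction and masses are not known exactly. Their poses are not given: they have to be found in the camera images.
- case: Small closed stone case, clear box with white base and white lid, loose, 44 (x) x 34 (y) x 36 mm high, about 35 g. Origin: centre of its underside, z up. Best gripped across its 34 mm side (y), high on its body.
- tray: Black plastic sorting tray with handle, loose, ~110 g. Sheet 120 x 120 mm, 3 mm thick, rim 3 mm thick with top 9 mm above the underside. Origin: centre of the square's underside, z up. From its -x edge a bar 12 mm wide, 6 mm high runs out to an upright handle block: x -160 to -120 mm, 12 mm wide in y, from the underside to 45 mm above it. Centre of mass 44 mm from the origin towards the handle.
- tray_grip (a point): Point to grip the tray's handle: tray x = -140 mm, y = 0, 32 mm above the underside. The handle is 12 mm thick along the tray's y; fingers go down on either side of it. The axes are those of the tray.
- rack: Fixed open rack of four rail pairs, 155 mm wide, 280 mm high, 130 mm deep. Origin: on the desk below the centre of a tray that is home; +x points into the rack, open mouth at x = -65 mm (nothing covers it), z up. Ledge tops at 40, 100, 160 and 220 mm above the desk; the lowest pair holds another tray and is never the one to use. The tray goes in with its handle pointing out to -x.
- rails (a point): Midpoint between the rails of the second pair (100 mm up), over the rack's origin; axes of the rack. Each pair: ledges 3 mm thick at both sides, inner edges at y = +-52 mm, with upright lips 12 mm above the ledge, inner faces at y = +-64.5 mm (4.5 mm play each side of the tray). 57 mm free height above each pair. Back stops at x = +61.5 mm: a tray fully home has its origin at x = +1.5 mm.
- marker_tip (a point): Tip of the brass marker, a flag 40 mm wide and 26 mm high clamped on a round post at the rack's +y side (tip at rack y = +78 mm, flag out to +143 mm). Only its height matters: the rail pair whose ledge top is nearest to this height is the one to use. It may stand between 90 and 230 mm above the desk; if it is about midway between two pairs, either is accepted.
- low_tray: Second black tray, same 120 mm square without handle, loose, lying home on the lowest rail pair. Leave it. Origin: centre of its underside.
- stapler: Stapler, bystander, 115 x 32 x 42 mm. Origin: centre of its underside.
- prism: Steel block, a square pyramid with its top cut off, bystander, 64 mm square at the foot and 35 mm high. Origin: centre of its underside.
- loupe: Black round loupe, bystander, 34 mm across and 31 mm high with a small steel tab. Origin: centre of the underside of the round part.
Mind the look-alikes: they are no part of the job. What is shaped like the case but blue or green is not meant.

How it is judged (in metres and radians):
On the way, in this order (a step that is already met when the one before it is completed fails the run):
1. the case stands upright inside the tray's rim, let go, while the tray lies on the desk (x of case in the frame of tray between -0.045 and 0.045 m and y of case in the frame of tray between -0.045 and 0.045 m and z of case in the frame of tray between -0.002 and 0.012 m and angle between case's own z axis and vertical below 0.15 rad and height (world z) of tray below 0.012 m and contact force between the fingers and case below 0.05 N and linear speed of case below 0.03 m/s), for 0.2 s.
2. the tray is lifted off the desk with the case standing in it (x of case in the frame of tray between -0.045 and 0.045 m and y of case in the frame of tray between -0.045 and 0.045 m and z of case in the frame of tray between -0.002 and 0.012 m and angle between case's own z axis and vertical below 0.15 rad and height (world z) of tray above 0.05 m), for 0.2 s.
At the end, for the whole second after the job is handed in: Tray at rest on the rail pair nearest the marker (within 34 mm in height), underside within 5 mm of the ledges, level within 0.05 rad, squared within 0.1 rad, depth -8 to +10 mm and sideways 9 mm from the rack origin; case at rest in the rim, upright within 0.15 rad (x of case in the frame of tray between -0.045 and 0.045 m and y of case in the frame of tray between -0.045 and 0.045 m and z of case in the frame of tray between -0.002 and 0.012 m and angle between case's own z axis and vertical below 0.15 rad and x of tray in the frame of rack between -0.008 and 0.01 m and y of tray in the frame of rack between -0.009 and 0.009 m and z of tray in the frame of marker_tip between -0.034 and 0.034 m and angle between the x axis of tray and the x axis of rack, either way round below 0.1 rad and angle between tray's own z axis and vertical below 0.05 rad and linear speed of each of tray, case below 0.02 m/s and (z of tray in the frame of rack between 0.095 and 0.105 m or z of tray in the frame of rack between 0.155 and 0.165 m or z of tray in the frame of rack between 0.215 and 0.225 m)); the robot touches nothing.
It fails at once if the case is tipped over (angle between case's own z axis and vertical above 0.7 rad).
It fails at once if the marker is moved by more than 12 mm (distance of marker_tip from where it was at the start of the episode above 0.012 m).
It fails at once if the tray already in the rack is moved by more than 15 mm (distance of low_tray from where it was at the start of the episode above 0.015 m).
It fails at once if the stapler, the steel block or the loupe is moved by more than 30 mm (distance of any of stapler, prism, loupe from where it was at the start of the episode above 0.03 m).
It also fails if it takes over 72 s, if anything falls off the work surface, if the arm or the gripper's body presses on something with over 40 N, if the wrist force passes 120 N, or if a joint passes its speed limit or range.

ROBOT

A 6-joint arm with a two-finger parallel gripper is mounted at the origin on the work surface. World frame = base frame: x ahead of the robot, y to its left, z up, the work surface at z = 0. Lengths are in mm, angles in rad, forces in N, time in s.
With the tool pointing down it reaches from about 350 to 775 mm from the base axis. Payload 7.3 kg.
Tool frame: the origin (TCP) lies between the finger pads; the fingertips stand 22 mm ahead of it and the grasp point (between the pads) lies 3 mm ahead of it; z points along the fingers, x is the direction in which the jaws open and shut, and the axes are right-handed (so a half turn about z gives the same grasp; the last joint's range is limited). The gripper opens to 92 mm and grips with 3 to 60 N. Pads are 19 mm wide; open, the fingers measure 130 mm over their backs; the gripper's body (75 mm by 190 mm) begins 47 mm behind the grasp point.
Start: joints at [-1.281, 0.342, 1.524, -0, 1.275, -0.146], TCP at [221.645, -475.937, 248.741] pointing down, gripper open.
Joint ranges: [-2.53, 2.53], [-0.77, 2.02], [0.04, 2.7], [-1, 4.14], [0.28, 2.66], [-3.11, 3.11]. Speed limits (rad/s): [2.57, 2.57, 3.14, 3.14, 3.14, 3.14].

INTERFACE

Orientations are given as [roll, pitch, yaw] about the fixed x, y, z axes, in that order (R = Rz(yaw) Ry(pitch) Rx(roll)).
In Python, from plant import * gives the robot as it stands. The module is installed in compiled form; this text tells all that it offers.
- The arm moves only by the shell command python3 -m handwheel 'ROWS' [OPENING]. ROWS is a JSON object of lists of equal length, an entry for each row: "translation": the shift along the world's x, y, z in units of 15 cm (1.0 is 15 cm), a list of three; "twist": the turn about the world's z in units of 90 degrees (1.0 is 90 degrees). In form: {"translation": [[tx, ty, tz], ...], "twist": [twist, ...]}. A call has exactly 8 rows; each row shifts and turns the pose as measured when the row begins; what a row does not reach is not made up. A row lasts 1/8 s, in which the tool goes at most 62.5 mm and 10.7 degrees, less where a joint would pass 70% of its speed; a pose out of reach is approached as far as the arm can. A call with a number of a shift or a turn outside -1 to 1 is refused whole. A call with a gripper value outside its range is refused whole. OPENING is the closure in counts, from 0 (fully open) to 255 (shut), set as the call begins (- or left out, the last holds). The fingers move at their own pace and stop on an object; the grip force is fixed at half the most. Time passes only in rows, so rows that do not move let the fingers close, or fill a call up. It gives the time, the measured TCP pose, the force and the opening at its end, in the units of the state.
- get_obs(): the state, without advancing time (a new reading comes with each control period).
- capture(name): name is "scene" or "top" or "wrist"; returns a dict with "img" (384x512x3 uint8, red, green, blue), "vertical_fov" (degrees; the focal length in pixels is half the picture's height over the tangent of half this angle, whatever the lens; pixels are square), "cx", "cy" (the principal point, pixels), "world_from_camera" (4x4, takes a point from camera to world coordinates). Camera axes: x right, y up, looking along -z (the intrinsics and any distortion apply to the point x, -y, -z); pixel columns grow to the right and rows downward; lengths in mm; the calibration is good to about 2 mm. A picture is of the moment at which its call begins. There is no depth.
- close_job(): hands the job in, once; it reports no verdict.
Trained networks look in the newest picture that a camera, given by its name, has taken for a name from the list of things; names that differ only in an ending like _2 or _b are one class to them, and where a whole thing is asked for, a point or a joint stands for the part that bears it (a point fixed in the world has none). Each returns a list of dicts, best first, with "score" (0 to 1); they miss things now and then, are a little off and sometimes report something else, mostly with a low value. They report only what shows in the picture. A call takes as long as a camera call. They do not tell look-alikes from the thing itself.
- search_frame(camera, label): "position" ([x, y, z] in mm, in the coordinates of the camera as it stood for that picture, good to about 4 mm: the middle of the surface that is visible of it).
- spot_point(camera, label): "position" ([x, y, z] in mm, in the coordinates of the camera as it stood for that picture, good to about 4 mm: a listed point, or the origin of a listed thing).
The state is a dict: "time": time; "joint_positions": joint angles; "dq": joint speeds; "tau": joint torques, N m; "tool_pos": TCP position; "tcp_rot": TCP orientation; "contact_force": force on the tool from outside, world axes, zero at the start; "moment": the same for the moment, N m; "grip_width": finger opening in mm.
Only numpy, scipy, OpenCV 4.12 (cv2) and the standard library are available. Lean on these libraries where they do the work, as an engineer would, in place of code of your own. Each camera call takes 0.05 s, during which the arm holds its last target.

## Working session

There is one attempt and no reset: what is moved stays moved. The work goes in short steps, Python scripts to look and compute and a shell command to move; the robot and the scene stay as the last step left them, time stands still between calls to the robot, and variables do not carry over. Pictures are saved under pics/ and viewed, and the job is handed in when it is done.

```bash
mkdir -p pics; python3 - <<'E'
from plant import *
import cv2
o=get_obs(); print({k:o[k] for k in('time','tool_pos','tcp_rot','grip_width')})
for n in('scene','top','wrist'):
    c=capture(n); cv2.imwrite(f'pics/{n}0.png',c['img'][:,:,::-1]); print(n,c['vertical_fov'],c['cx'],c['cy'],c['world_from_camera'], [k for k in c])
E
```

```text
{'time': 0.0, 'tool_pos': array([ 221.50764757, -475.5644239 ,  248.03325676]), 'tcp_rot': array([-3.14138163e+00,  1.52789440e-03, -1.13503702e+00]), 'grip_width': 91.91955908699468}
scene 46.92615353179196 265.5508604119158 190.8137911357548 [[ 8.70614446e-01 -3.14298738e-01  3.78479575e-01  1.14252436e+03]
 [ 4.91902813e-01  5.68455675e-01 -6.59461726e-01 -9.36989999e+02]
 [-7.88087411e-03  7.60312073e-01  6.49510156e-01  1.03846304e+03]
 [ 0.00000000e+00  0.00000000e+00  0.00000000e+00  1.00000000e+00]] ['img', 'vertical_fov', 'cx', 'cy', 'world_from_camera']
top 57.64689801879797 251.39674407358362 191.5173139163438 [[ 9.90317946e-03  9.88496253e-01 -1.50920787e-01  3.66735800e+02]
 [-9.99945114e-01  9.27349745e-03 -4.87552736e-03  1.45890321e+01]
 [-3.41987700e-03  1.50960787e-01  9.88533836e-01  1.30411514e+03]
 [ 0.00000000e+00  0.00000000e+00  0.00000000e+00  1.00000000e+00]] ['img', 'vertical_fov', 'cx', 'cy', 'world_from_camera']
wrist 66.06444844357867 255.65296023590548 191.34751902572268 [[ 4.21768781e-01  8.76944012e-01  2.30391612e-01  2.83307806e+02]
 [-9.06702943e-01  4.08186772e-01  1.06175954e-01 -4.46890402e+02]
 [-9.32441330e-04 -2.53678455e-01  9.67288153e-01  3.83441179e+02]
 [ 0.00000000e+00  0.00000000e+00  0.00000000e+00  1.00000000e+00]] ['img', 'vertical_fov', 'cx', 'cy', 'world_from_camera']
```

View pics/scene0.png

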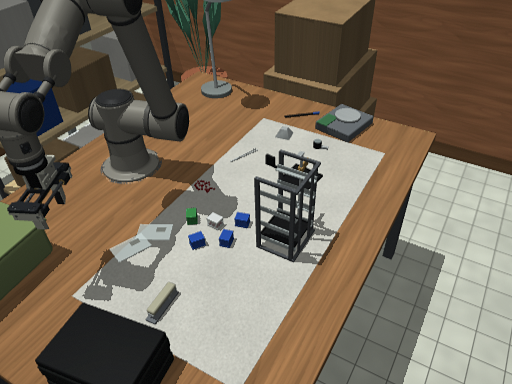

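View pics/top0.png

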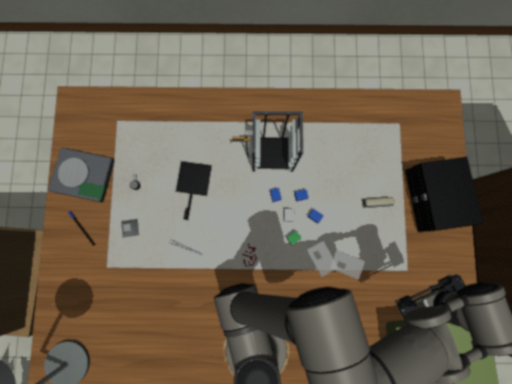

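View pics/wrist0.png

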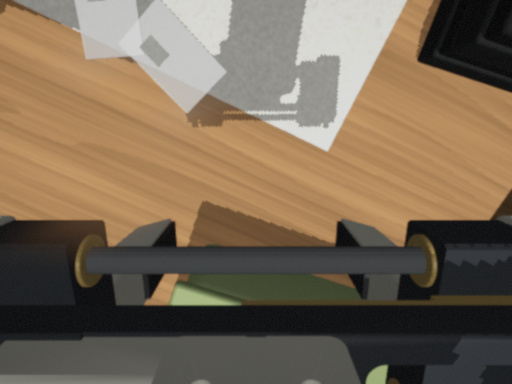

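```bash
cat > h.py <<'E'
from plant import *
import numpy as np, cv2
def w(c,p): 
    M=np.array(c['world_from_camera']); return M[:3,:3]@np.array(p)+M[:3,3]
def proj(c,P):
    M=np.array(c['world_from_camera']); p=M[:3,:3].T@(np.array(P)-M[:3,3]); f=192/np.tan(np.radians(c['vertical_fov']/2))
    return c['cx']+f*p[0]/-p[2], c['cy']-f*p[1]/-p[2]
def ray(c,u,v):
    M=np.array(c['world_from_camera']); f=192/np.tan(np.radians(c['vertical_fov']/2))
    return M[:3,3], M[:3,:3]@np.array([(u-c['cx'])/f,-(v-c['cy'])/f,-1])
def atz(c,u,v,z):
    o,d=ray(c,u,v); return o+d*(z-o[2])/d[2]
def tri(a,b):
    (o,d),(p,e)=a,b; A=np.stack([d,-e],1); s=np.linalg.lstsq(A,p-o,rcond=None)[0]
    return (o+d*s[0]+p+e*s[1])/2, np.linalg.norm(o+d*s[0]-p-e*s[1])
E
python3 - <<'E'
from h import *
for n in('scene','top'):
    c=capture(n)
    for l in ['case','tray','tray_grip','rack','rails','marker_tip','low_tray','stapler','prism','loupe']:
        for r in spot_point(n,l)[:4]:
            P=w(c,r['position']); print(n,l,round(r['score'],2),P.round(),np.round(proj(c,P)))
E
```

```text
scene case 0.78 [ 551. -158.    1.] [227. 241.]
scene case 0.76 [ 475. -113.   -3.] [215. 225.]
scene case 0.71 [ 474. -215.    1.] [197. 244.]
scene case 0.59 [ 391. -132.    0.] [191. 219.]
scene tray 0.64 [616. 241.  -2.] [300. 179.]
scene tray_grip 0.55 [477. 260.  27.] [270. 159.]
scene rack 0.64 [705. -53.  -4.] [285. 238.]
scene rack 0.17 [702.  21. 217.] [297. 171.]
scene rails 0.93 [705. -54.  98.] [285. 215.]
scene marker_tip 0.44 [703.  21. 220.] [297. 171.]
scene marker_tip 0.18 [ 526. -452.   -6.] [161. 307.]
scene low_tray 0.97 [703. -55.  41.] [284. 229.]
scene stapler 0.59 [ 528. -448.   -5.] [163. 306.]
scene stapler 0.53 [704. -54.  37.] [285. 229.]
scene prism 0.6 [421. 476.  -2.] [283. 135.]
scene prism 0.48 [ 473. -116.   -0.] [214. 225.]
scene loupe 0.68 [579. 464.  -3.] [316. 146.]
scene loupe 0.67 [ 474. -114.   -1.] [215. 224.]
top case 0.57 [ 477. -114.   -3.] [287. 215.]
top case 0.5 [ 553. -165.    0.] [301. 195.]
top case 0.48 [553. -64.   3.] [274. 195.]
top case 0.46 [ 397. -133.   -3.] [292. 237.]
top tray 0.82 [615. 241.  -2.] [194. 178.]
top tray_grip 0.84 [475. 260.  32.] [186. 214.]
top rack 0.82 [706. -54.   0.] [271. 156.]
top rack 0.33 [477. 261.  34.] [185. 214.]
top rails 0.51 [587. 458.  -2.] [136. 185.]
top marker_tip 0.44 [704.  19. 215.] [252. 139.]
top low_tray 0.6 [709. -57.  33.] [273. 153.]
top low_tray 0.57 [ 479. -117.   -0.] [288. 215.]
top stapler 0.64 [ 526. -451.    0.] [377. 203.]
top prism 0.79 [427. 471.   1.] [130. 227.]
top prism 0.62 [ 525. -452.   -1.] [377. 203.]
top loupe 0.54 [586. 456.  -1.] [137. 185.]
```

```bash
python3 - <<'E'
from h import *
c=capture('scene'); a=c['img'][180:270,160:280,::-1]; b=c['img'][140:260,230:340,::-1]
cv2.imwrite('pics/s_case.png',cv2.resize(a,None,fx=6,fy=6,interpolation=2)); cv2.imwrite('pics/s_rack.png',cv2.resize(b,None,fx=5,fy=5,interpolation=2))
c=capture('top'); a=c['img'][90:260,160:330,::-1]
cv2.imwrite('pics/t_a.png',cv2.resize(a,None,fx=3.5,fy=3.5,interpolation=2))
E
```

```text
(no output)
```

View pics/s_case.png

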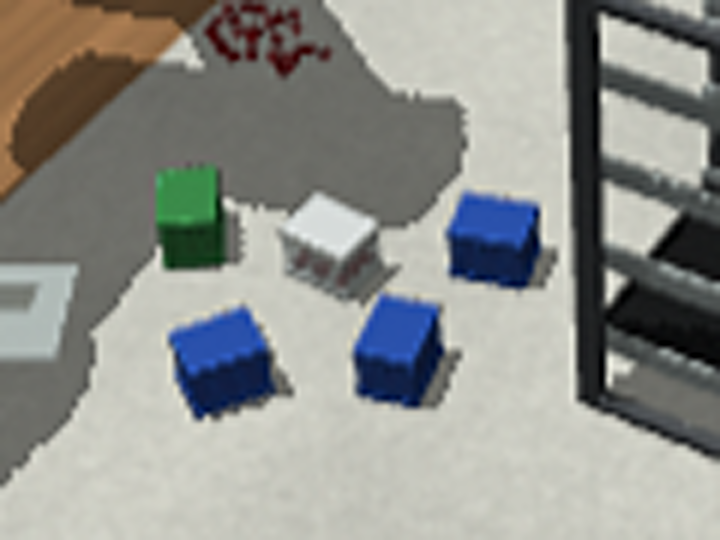

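View pics/s_rack.png

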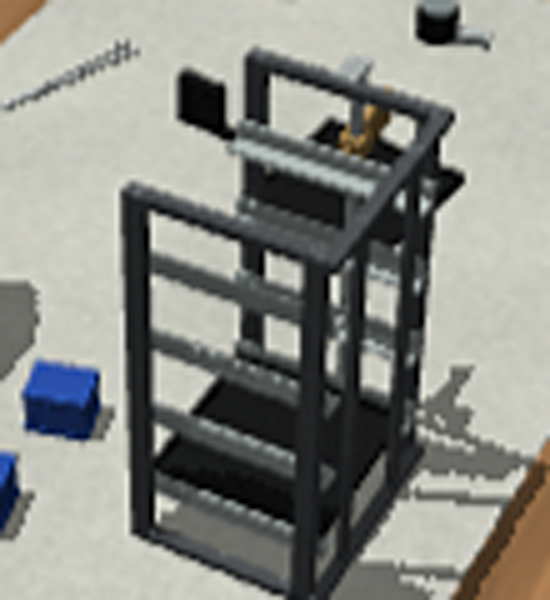

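View pics/t_a.png

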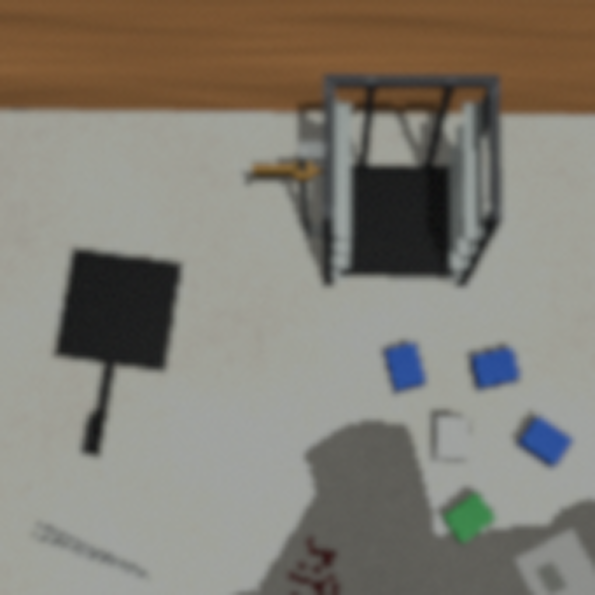

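```bash
python3 -m handwheel '{"translation":[[0.19,0.34,0],[0.19,0.34,0],[0.19,0.34,0],[0.19,0.34,0],[0.19,0.34,0],[0.19,0.34,0],[0.19,0.34,0],[0,0,0]],"twist":[-0.1,-0.1,-0.08,0,0,0,0,0]}' 0; python3 - <<'E'
from h import *
o=get_obs(); print(o['time'],o['tool_pos'],o['tcp_rot'])
c=capture('wrist'); cv2.imwrite('pics/w1.png',c['img'][:,:,::-1]); np.save('w1.npy',c,allow_pickle=True)
for r in spot_point('wrist','case'): 
    P=w(c,r['position']); print(r['score'],P,proj(c,P))
E
```

```text
time: 2.35
tool_pos: [425.3, -108.2, 249.3]
tcp_rot: [-3.137, -0.002, -1.592]
contact_force: [-0.2, -0.3, -0.1]
grip_width: 91.7
2.35 [ 425.32870069 -108.2348888   249.30918578] [-3.13749464e+00 -2.47290095e-03 -1.59192121e+00]
0.98 [ 392.74822964 -134.35738134   -1.31821691] (np.float64(275.1218403467772), np.float64(191.27349286560533))
0.97 [ 474.80538331 -117.42882258   -3.42947969] (np.float64(261.5510067026141), np.float64(129.49563699984418))
0.86 [ 5.50604604e+02 -1.61867185e+02 -9.93042487e-02] (np.float64(297.2013515717383), np.float64(65.05359933029426))
0.82 [554.69589736 -65.22824109   1.84641428] (np.float64(217.20542556101364), np.float64(62.9676300248959))
0.74 [ 471.30455595 -215.07896799   -4.60136249] (np.float64(337.00846557389013), np.float64(130.5433569165167))
```

View pics/w1.png

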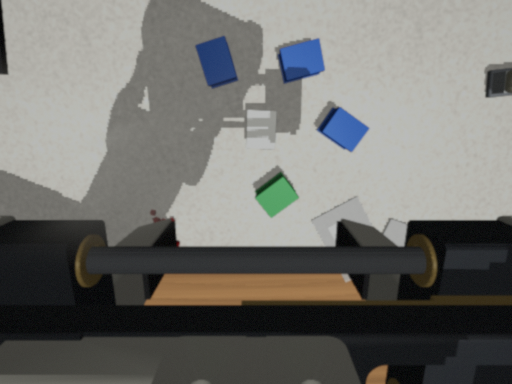

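```bash
python3 - <<'E'
import cv2
a=cv2.imread('pics/w1.png')[90:175,210:320]; cv2.imwrite('pics/w1c.png',cv2.resize(a,None,fx=7,fy=7,interpolation=2))
E
```

```text
(no output)
```

View pics/w1c.png

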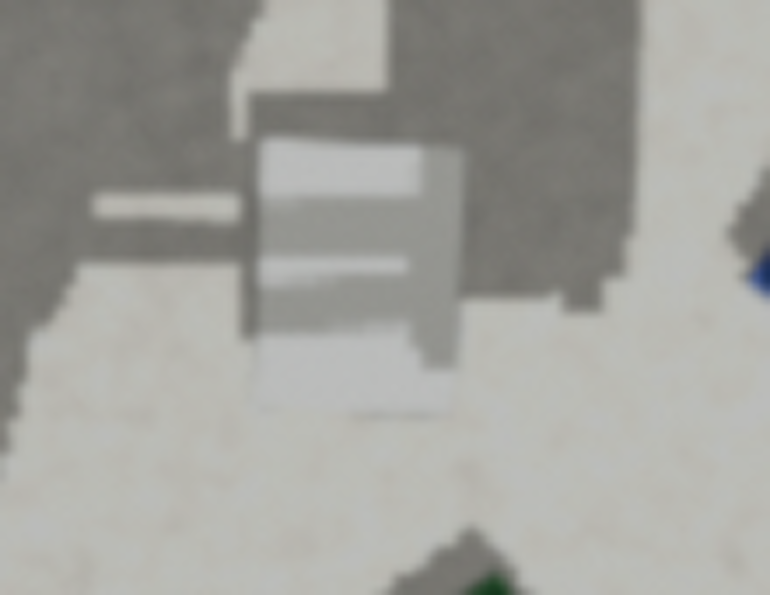

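```bash
python3 - <<'E'
from h import *
c=np.load('w1.npy',allow_pickle=True).item()
q=[atz(c,210+u/7,90+v/7,36)[:2] for u,v in [(260,138),(464,150),(455,415),(257,408)]]
q=np.array(q); print(q, q.mean(0))
for i in range(4):
    d=q[(i+1)%4]-q[i]; print(np.linalg.norm(d),np.degrees(np.arctan2(d[1],d[0])))
# top+wrist triangulation of case centre; rack, tray in top
t=capture('top'); 
a=ray(t,160+450/3.5,90+436/3.5); b=ray(c,210+359/7,90+278/7); print(tri(a,b))
E
```

```text
[[ 499.06642168 -100.56540351]
 [ 496.46598054 -133.74669677]
 [ 453.47321415 -132.05592067]
 [ 455.371045    -98.80346756]] [ 476.09416534 -116.29287213]
33.28303646907766 -94.48115090422004
43.02600011204225 177.7478900084705
33.30656692015092 86.73347824190353
43.7308856753647 -2.3090963099478916
(array([ 476.60809448, -115.86855304,   34.49504888]), np.float64(1.071173600395263))
```

```bash
python3 -m handwheel '{"translation":[[0.17,-0.03,0],[0.17,-0.03,-0.1],[0,0,-0.25],[0,0,-0.25],[0,0,-0.25],[0,0,-0.2],[0,0,0],[0,0,0]],"twist":[0,0,0,0,0,0,0,0]}' 0; python3 - <<'E'
from h import *
o=get_obs(); print(o['time'],o['tool_pos'],o['tcp_rot'])
c=capture('wrist'); cv2.imwrite('pics/w2.png',c['img'][:,:,::-1])
for r in spot_point('wrist','case')[:3]: 
    P=w(c,r['position']); print(r['score'],P,proj(c,P))
E
```

```text
time: 3.5
tool_pos: [472.8, -136.1, 89.3]
tcp_rot: [-3.135, -0.007, -1.621]
contact_force: [0.6, 0.3, -0.2]
grip_width: 91.5
3.5 [ 472.83349375 -136.12763077   89.26499381] [-3.13478257 -0.00724512 -1.62129935]
0.89 [ 550.10388504 -163.5346307     0.90370887] (np.float64(287.17813075813723), np.float64(99.80062646116328))
0.82 [ 393.50128809 -138.15286908   -2.83965928] (np.float64(261.9724035818017), np.float64(289.4712393420018))
0.77 [ 476.08588527 -114.84087131   -4.78518444] (np.float64(228.42585311276514), np.float64(199.02061285133496))
```

View pics/w2.png

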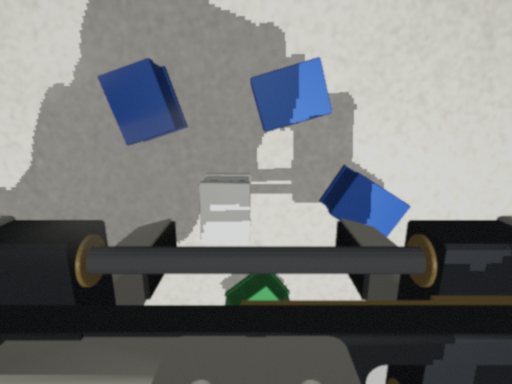

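```bash
python3 -m handwheel '{"translation":[[0.02,0.13,0],[0,0,0],[0,0,0],[0,0,0],[0,0,0],[0,0,0],[0,0,0],[0,0,0]],"twist":[0,0,0,0,0,0,0,0]}' 0; python3 -m handwheel '{"translation":[[0,0,-0.05],[0,0,-0.05],[0,0,-0.05],[0,0,0],[0,0,0],[0,0,0],[0,0,0],[0,0,0]],"twist":[0,0,0,0,0,0,0,0]}' 0
```

```text
time: 4.6
tool_pos: [477.8, -118.6, 93.0]
tcp_rot: [-3.128, -0.01, -1.622]
contact_force: [0.3, 0.1, -0.7]
grip_width: 92.0
time: 5.6
tool_pos: [477.7, -118.5, 68.7]
tcp_rot: [-3.128, -0.01, -1.622]
contact_force: [-0.0, 0.5, 0.5]
grip_width: 91.8
```

```bash
python3 -m handwheel '{"translation":[[0,0.015,0],[0,0,-0.05],[0,0,-0.05],[0,0,-0.05],[0,0,-0.05],[0,0,-0.04],[0,0,0],[0,0,0]],"twist":[0,0,0,0,0,0,0,0]}' 0; python3 - <<'E'
from h import *
c=capture('wrist'); cv2.imwrite('pics/w3.png',c['img'][:,:,::-1])
E
```

```text
time: 6.6
tool_pos: [477.3, -116.0, 29.6]
tcp_rot: [-3.129, -0.01, -1.622]
contact_force: [-0.1, -1.0, 1.1]
grip_width: 91.9
```

View pics/w3.png

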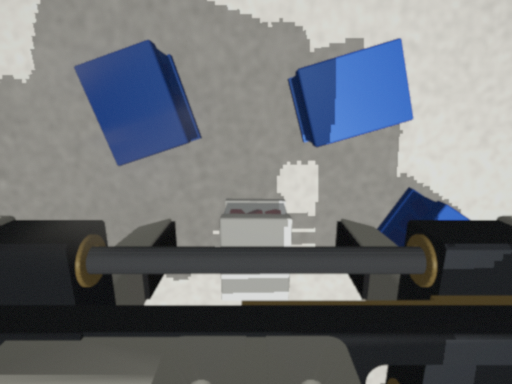

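```bash
python3 -m handwheel '{"translation":[[0,0,0.015],[0,0,0],[0,0,0],[0,0,0],[0,0,0],[0,0,0],[0,0,0],[0,0,0]],"twist":[0,0,0,0,0,0,0,0]}' 0;python3 -m handwheel '{"translation":[[0,0,0],[0,0,0],[0,0,0],[0,0,0],[0,0,0],[0,0,0],[0,0,0],[0,0,0]],"twist":[0,0,0,0,0,0,0,0]}' 255
```

```text
time: 7.65
tool_pos: [477.7, -116.1, 32.7]
tcp_rot: [-3.128, -0.01, -1.622]
contact_force: [0.8, -0.0, 0.0]
grip_width: 92.2
time: 8.65
tool_pos: [477.7, -116.1, 32.7]
tcp_rot: [-3.128, -0.01, -1.622]
contact_force: [0.5, 0.1, 0.5]
grip_width: 33.9
```

Gripped at 33.9 mm (the case's 34 mm side). Lift and look, and measure tray and rack more precisely in the top picture.

```bash
python3 -m handwheel '{"translation":[[0,0,0.08],[0,0,0.15],[0,0,0.2],[0,0,0.2],[0,0,0.1],[0,0,0],[0,0,0],[0,0,0]],"twist":[0,0,0,0,0,0,0,0]}'; python3 - <<'E'
from h import *
c=capture('wrist'); cv2.imwrite('pics/w4.png',c['img'][:,:,::-1]); np.save('w4.npy',c,allow_pickle=True)
c=capture('top'); np.save('top.npy',c,allow_pickle=True)
a=c['img'][150:230,150:230,::-1]; cv2.imwrite('pics/t_tray.png',cv2.resize(a,None,fx=7,fy=7,interpolation=2))
a=c['img'][95:185,225:315,::-1]; cv2.imwrite('pics/t_rack.png',cv2.resize(a,None,fx=6.5,fy=6.5,interpolation=2))
E
```

```text
time: 9.65
tool_pos: [476.7, -115.7, 148.3]
tcp_rot: [-3.127, -0.01, -1.622]
contact_force: [-0.2, -0.7, -1.1]
grip_width: 33.9
```

View pics/t_tray.png

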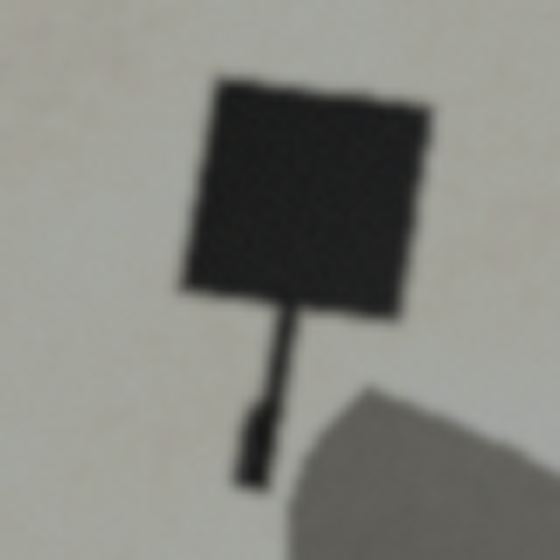

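View pics/t_rack.png

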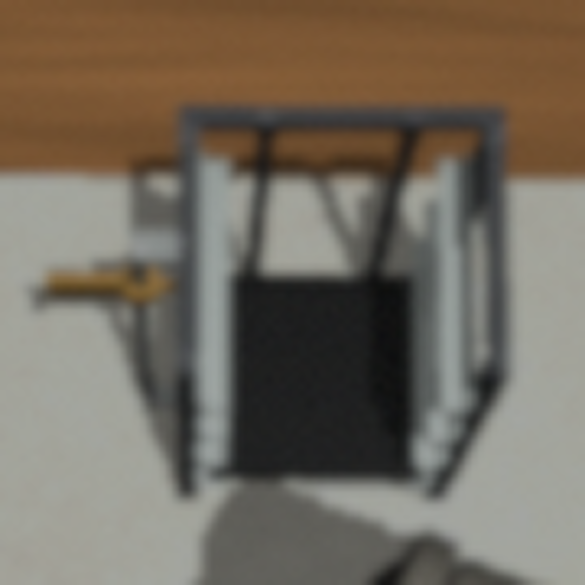

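View pics/w4.png

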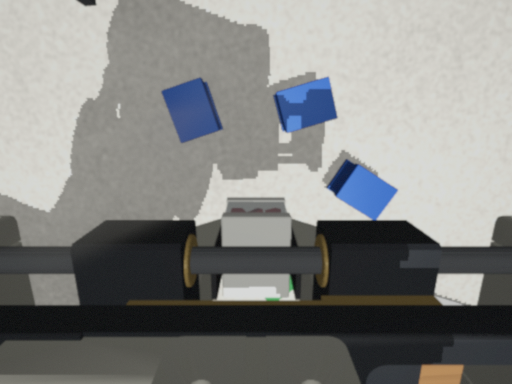

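```bash
python3 - <<'E'
from h import *
c=np.load('top.npy',allow_pickle=True).item()
ang=lambda d:round(float(np.degrees(np.arctan2(d[1],d[0]))),2)
q=np.array([atz(c,150+u/7,150+v/7,8)[:2] for u,v in [(218,78),(432,104),(400,320),(184,290)]]); print('tray',q,q.mean(0),[ (ang(q[(i+1)%4]-q[i]),np.linalg.norm(q[(i+1)%4]-q[i])) for i in range(4)])
h=atz(c,150+256/7,150+443/7,45)[:2]; print('handle',h,ang(q.mean(0)-h),np.linalg.norm(q.mean(0)-h))
q=np.array([atz(c,225+u/6.5,95+v/6.5,280)[:2] for u,v in [(181,106),(507,106),(508,380)]]); print('rack top',q,ang(q[0]-q[1]),ang(q[1]-q[2]),np.linalg.norm(q[0]-q[1]),np.linalg.norm(q[1]-q[2]),(q[0]+q[2])/2)
q=np.array([atz(c,225+u/6.5,95+v/6.5,0)[:2] for u,v in [(187,495),(437,495)]]); print('feet',q)
# low tray front edge z=45
q=np.array([atz(c,225+u/6.5,95+v/6.5,100)[:2] for u,v in [(235,280),(410,278)]]); print(q)
s=capture('scene')
for k in range(2):
  for n,cc in(('scene',s),('top',c)):
    for l in('marker_tip','rack','rails','low_tray'):
      for r in spot_point(n,l)[:2]:
        P=w(cc,r['position']); print(n,l,round(r['score'],2),P.round(1),np.round(proj(cc,P)))
cv2.imwrite('pics/s2.png',cv2.resize(s['img'][140:260,230:340,::-1],None,fx=5,fy=5,interpolation=2))
# marker point triangulation: clamp in scene crop (365,130)->; top crop (145,285)
print(tri(ray(s,230+350/5,140+140/5),ray(c,225+160/6.5,95+285/6.5)))
print(tri(ray(s,230+385/5,140+100/5),ray(c,225+150/6.5,95+270/6.5)))
E
```

```text
tray [[679.2025802  289.88151085]
 [665.77847432 172.93358086]
 [547.12612343 186.88522056]
 [562.30308798 303.45228995]] [613.60256648 238.28815056] [(-96.55, np.float64(117.71586531178285)), (173.29, np.float64(119.46978120830539)), (82.58, np.float64(117.55093330354558)), (-6.62, np.float64(117.6845670703641))]
handle [477.08929346 254.56731405] -6.8 137.48048906564665
rack top [[ 772.80339174   17.65274063]
 [ 774.12184046 -136.59580604]
 [ 640.7308985  -135.40446935]] 90.49 -0.51 154.25418132896283 133.39626186921 [706.76714512 -58.87586436]
feet [[ 644.50445526   12.74867838]
 [ 645.8501464  -133.91563419]]
[[ 744.1182109   -12.43284464]
 [ 746.10700502 -108.63402283]]
scene marker_tip 0.62 [702.1  20.5 217.1] [297. 171.]
scene rails 0.58 [706.6 -56.3  98.4] [285. 216.]
scene low_tray 0.62 [702.7 -54.5  39.8] [284. 229.]
top marker_tip 0.51 [704.1  23.7 217.1] [251. 139.]
top rack 0.9 [702.7 -55.8   1.9] [272. 156.]
top low_tray 0.67 [709.  -59.2  33.5] [273. 153.]
top low_tray 0.32 [ 526.8 -451.    -1.3] [377. 203.]
scene marker_tip 0.62 [702.1  20.5 217.1] [297. 171.]
scene rails 0.58 [706.6 -56.3  98.4] [285. 216.]
scene low_tray 0.62 [702.7 -54.5  39.8] [284. 229.]
top marker_tip 0.51 [704.1  23.7 217.1] [251. 139.]
top rack 0.9 [702.7 -55.8   1.9] [272. 156.]
top low_tray 0.67 [709.  -59.2  33.5] [273. 153.]
top low_tray 0.32 [ 526.8 -451.    -1.3] [377. 203.]
(array([704.93294379,  29.08871741, 224.47634433]), np.float64(6.262136543688176))
(array([712.83961451,  38.56605604, 248.0963044 ]), np.float64(23.945907079707748))
```

View pics/s2.png

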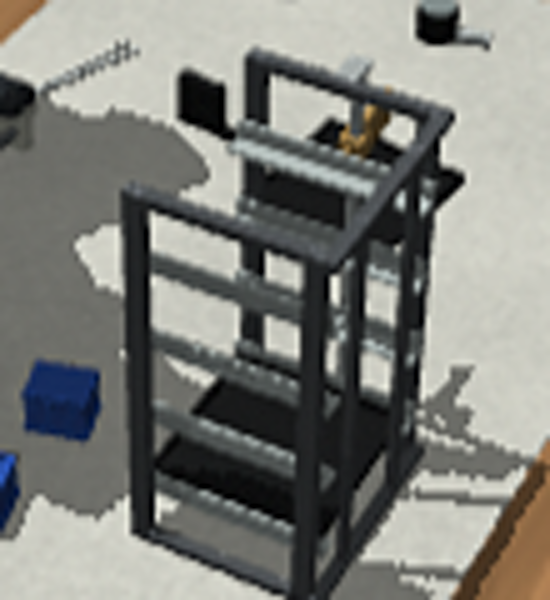

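```bash
python3 -m handwheel '{"translation":[[0.06,0.2,0],[0.12,0.36,0],[0.12,0.36,0],[0.12,0.36,0],[0.12,0.36,0],[0.12,0.36,0],[0.12,0.36,0],[0,0,0]],"twist":[0,-0.02,-0.02,0,0,0,0,0]}'; python3 - <<'E'
from h import *
o=get_obs(); print(o['tool_pos'],o['tcp_rot'])
c=capture('wrist'); cv2.imwrite('pics/w5.png',c['img'][:,:,::-1]); np.save('w5.npy',c,allow_pickle=True)
for l in('tray','tray_grip'):
  for r in spot_point('wrist',l)[:3]: 
    P=w(c,r['position']); print(l,r['score'],P,proj(c,P))
E
```

```text
time: 11.6
tool_pos: [596.9, 249.1, 148.8]
tcp_rot: [-3.123, -0.011, -1.69]
contact_force: [0.2, -0.8, -0.4]
grip_width: 34.3
[596.93580291 249.11481821 148.75920884] [-3.12323594 -0.01108058 -1.69033897]
tray 0.74 [612.61176096 246.00203131   2.02250363] (np.float64(255.34429436199443), np.float64(172.2102348432374))
```

View pics/w5.png

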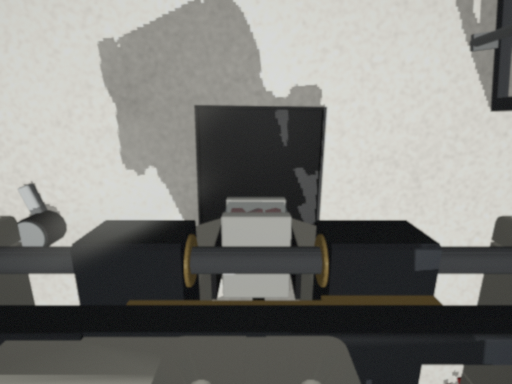

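```bash
python3 - <<'E'
from h import *
c=np.load('w5.npy',allow_pickle=True).item()
a=atz(c,196,106,9)[:2]; b=atz(c,326,107,9)[:2]; d=b-a; L=np.linalg.norm(d); th=np.arctan2(d[1],d[0])+np.pi/2
m=(a+b)/2; ctr=m-60*np.array([np.cos(th),np.sin(th)]); print(a,b,L,np.degrees(th),ctr, 'target',ctr-20*np.array([np.cos(th),np.sin(th)]))
t=np.load('top.npy',allow_pickle=True).item()
for u,v,p in [(196,106,(218,78)),(326,107,(432,104))]: print(tri(ray(c,u,v),ray(t,150+p[0]/7,150+p[1]/7)))
E
```

```text
[680.10560267 291.59136081] [665.28792725 175.4627518 ] 117.07013853073572 -7.271483625864415 [613.17931134 241.12131165] target [593.34016013 243.6527301 ]
(array([680.7792925 , 292.20351044,   0.92426507]), np.float64(1.636015988938662))
(array([666.01262003, 173.81307151,   3.98266654]), np.float64(1.5737385577581215))
```

```bash
python3 -m handwheel '{"translation":[[-0.02,-0.045,0],[0,0,-0.15],[0,0,-0.2],[0,0,-0.2],[0,0,-0.12],[0,0,0],[0,0,0],[0,0,0]],"twist":[0,0,0,0,0,0,0,0]}'
```

```text
time: 12.75
tool_pos: [593.8, 225.2, 50.9]
tcp_rot: [-3.121, -0.013, -1.708]
contact_force: [0.4, -0.4, -0.6]
grip_width: 33.2
```

```bash
python3 -m handwheel '{"translation":[[0,0.115,0],[0,0,0],[0,0,0],[0,0,0],[0,0,0],[0,0,-0.04],[0,0,-0.03],[0,0,0]],"twist":[0,0,0,0,0,0,0,0]}'
```

```text
time: 13.75
tool_pos: [594.1, 244.1, 41.0]
tcp_rot: [-3.119, -0.012, -1.708]
contact_force: [-0.6, 0.1, -0.7]
grip_width: 33.6
```

```bash
python3 -m handwheel '{"translation":[[0,0,-0.015],[0,0,-0.01],[0,0,0],[0,0,0],[0,0,0],[0,0,0],[0,0,0],[0,0,0]],"twist":[0,0,0,0,0,0,0,0]}'; python3 - <<'E'
from h import *
c=capture('wrist'); cv2.imwrite('pics/w6.png',c['img'][:,:,::-1])
E
```

```text
time: 14.75
tool_pos: [594.4, 244.2, 37.3]
tcp_rot: [-3.118, -0.012, -1.708]
contact_force: [-0.6, -0.0, -0.8]
grip_width: 33.7
```

View pics/w6.png

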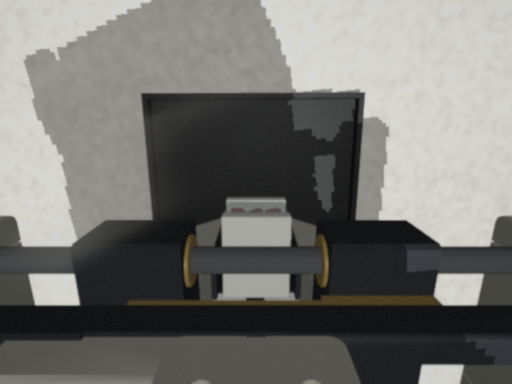

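```bash
python3 -m handwheel '{"translation":[[0,0,-0.01],[0,0,0],[0,0,0],[0,0,0],[0,0,0],[0,0,0],[0,0,0],[0,0,0]],"twist":[0,0,0,0,0,0,0,0]}'; python3 -m handwheel '{"translation":[[0,0,0],[0,0,0],[0,0,0],[0,0,0],[0,0,0],[0,0,0],[0,0,0],[0,0,0]],"twist":[0,0,0,0,0,0,0,0]}' 100
```

```text
time: 15.8
tool_pos: [594.5, 244.2, 35.9]
tcp_rot: [-3.118, -0.012, -1.708]
contact_force: [-0.2, -0.5, 0.8]
grip_width: 33.8
time: 16.8
tool_pos: [594.4, 244.2, 35.7]
tcp_rot: [-3.118, -0.012, -1.708]
contact_force: [0.3, 0.4, 0.4]
grip_width: 55.9
```

```bash
python3 -m handwheel '{"translation":[[0,0,0.06],[0,0,0.12],[0,0,0.15],[0,0,0.15],[0,0,0.12],[0,0,0],[0,0,0],[0,0,0]],"twist":[0,0,0,0,0,0,0,0]}' ; python3 - <<'E'
from h import *
c=capture('wrist'); cv2.imwrite('pics/w7.png',c['img'][:,:,::-1])
E
```

```text
time: 17.8
tool_pos: [595.0, 244.4, 134.8]
tcp_rot: [-3.113, -0.01, -1.708]
contact_force: [-0.6, -0.7, 0.2]
grip_width: 55.8
```

View pics/w7.png

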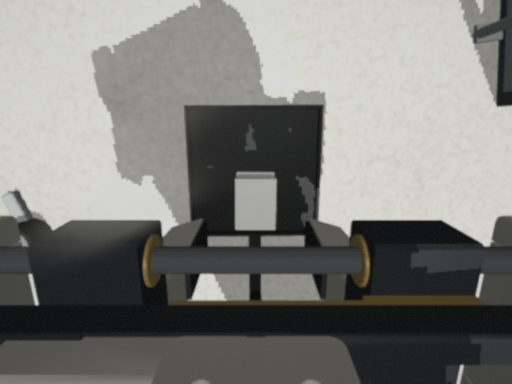

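```bash
python3 -m handwheel '{"translation":[[-0.1,0.01,0],[-0.2,0.02,0],[-0.2,0.02,0],[-0.2,0.02,0],[-0.05,0.01,0],[0,0,0],[0,0,0],[0,0,0]],"twist":[0,0,0,0,0,0,0,0]}' ; python3 - <<'E'
from h import *
c=capture('wrist'); cv2.imwrite('pics/w8.png',c['img'][:,:,::-1]); np.save('w8.npy',c,allow_pickle=True)
for l in('tray','tray_grip','case'):
  for r in spot_point('wrist',l)[:2]: 
    P=w(c,r['position']); print(l,r['score'],P,proj(c,P))
E
```

```text
time: 18.85
tool_pos: [480.5, 255.5, 130.4]
tcp_rot: [-3.118, -0.012, -1.709]
contact_force: [-0.0, -0.5, -0.1]
grip_width: 55.7
tray_grip 0.69 [474.78696721 259.34899382  30.93663762] (np.float64(250.73744888347431), np.float64(208.8515350612091))
case 0.72 [595.25752836 244.29800475  -3.24218074] (np.float64(248.25602495931736), np.float64(60.55091746827537))
```

View pics/w8.png

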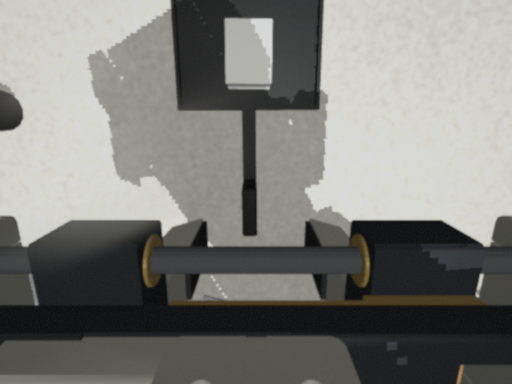

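```bash
python3 - <<'E'
from h import *
c=np.load('w8.npy',allow_pickle=True).item()
for u,v,z in [(249.5,182,45),(249.5,208,45),(250,234,45),(178,109,9),(321,109,9),(249.5,109,9)]: print(u,v,atz(c,u,v,z))
E
```

```text
249.5 182 [500.36837709 256.56903903  45.        ]
249.5 208 [479.79258499 259.5493066   45.        ]
250 234 [458.26921033 262.26229892  45.        ]
178 109 [563.55708349 308.43102274   9.        ]
321 109 [546.91161522 189.07278612   9.        ]
249.5 109 [555.25767666 248.91917553   9.        ]
```

```bash
python3 -m handwheel '{"translation":[[0.027,0.02,0],[0,0,0],[0,0,-0.08],[0,0,-0.1],[0,0,-0.1],[0,0,-0.05],[0,0,0],[0,0,0]],"twist":[0,0,0,0,0,0,0,0]}' ; python3 - <<'E'
from h import *
c=capture('wrist'); cv2.imwrite('pics/w9.png',c['img'][:,:,::-1]); np.save('w9.npy',c,allow_pickle=True)
E
```

```text
time: 20.05
tool_pos: [483.7, 258.4, 76.1]
tcp_rot: [-3.12, -0.014, -1.709]
contact_force: [-0.9, 0.3, 0.2]
grip_width: 56.0
```

View pics/w9.png

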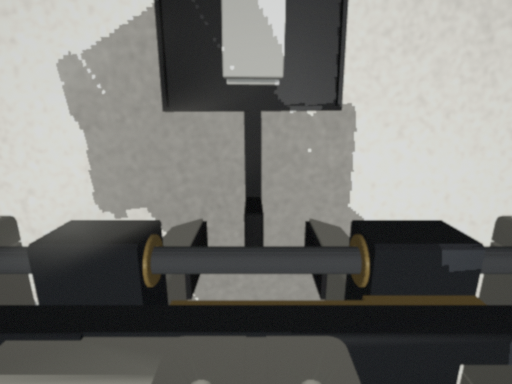

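```bash
python3 -m handwheel '{"translation":[[0,0.003,-0.05],[0,0,-0.08],[0,0,-0.08],[0,0,-0.06],[0,0,-0.02],[0,0,0],[0,0,0],[0,0,0]],"twist":[0,0,0,0,0,0,0,0]}'
```

```text
time: 21.1
tool_pos: [484.0, 259.1, 30.2]
tcp_rot: [-3.119, -0.013, -1.709]
contact_force: [0.3, 0.0, -0.1]
grip_width: 55.7
```

```bash
python3 -m handwheel '{"translation":[[0,0,0],[0,0,0],[0,0,0],[0,0,0],[0,0,0],[0,0,0],[0,0,0],[0,0,0]],"twist":[0,0,0,0,0,0,0,0]}' 255; python3 -m handwheel '{"translation":[[0,0,0.03],[0,0,0.06],[0,0,0.06],[0,0,0.08],[0,0,0.08],[0,0,0.05],[0,0,0],[0,0,0]],"twist":[0,0,0,0,0,0,0,0]}';python3 - <<'E'
from h import *
c=capture('wrist'); cv2.imwrite('pics/w10.png',c['img'][:,:,::-1]); np.save('w10.npy',c,allow_pickle=True)
c=capture('scene'); cv2.imwrite('pics/s10.png',cv2.resize(c['img'][110:230,220:370,::-1],None,fx=5,fy=5,interpolation=2))
E
```

```text
time: 22.1
tool_pos: [484.3, 259.7, 31.3]
tcp_rot: [-3.118, -0.012, -1.709]
contact_force: [-0.3, 0.4, 0.8]
grip_width: 11.9
time: 23.1
tool_pos: [483.9, 259.1, 89.1]
tcp_rot: [-3.119, -0.012, -1.709]
contact_force: [-0.1, 0.1, -1.9]
grip_width: 11.9
```

View pics/w10.png

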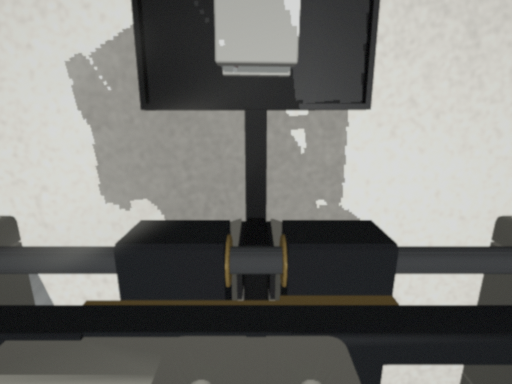

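View pics/s10.png

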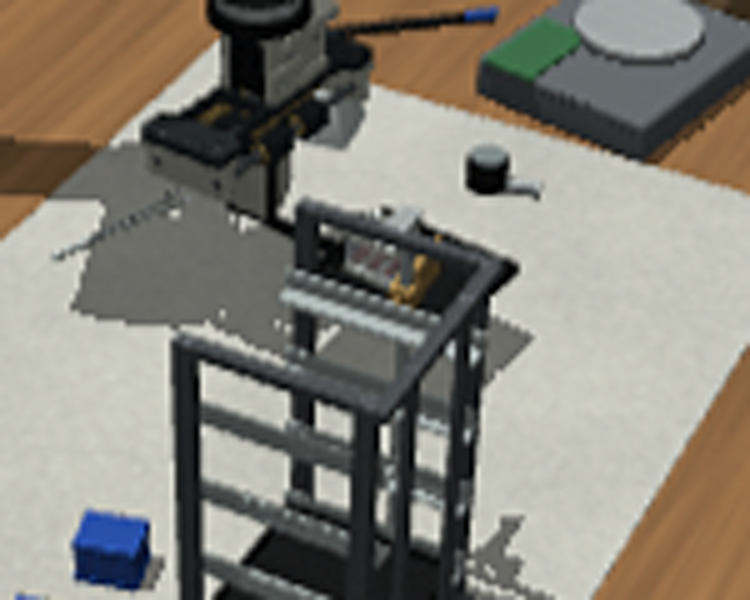

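```bash
python3 -m handwheel '{"translation":[[0,0,0.05],[0,0,0.1],[0,0,0.18],[0,0,0.22],[0,0,0.22],[0,0,0.18],[0,0,0.12],[0,0,0.06]],"twist":[0,0,0,0,0,0,0,0]}'; python3 -m handwheel '{"translation":[[-0.02,0,0],[-0.06,-0.04,0],[-0.08,-0.08,0],[-0.08,-0.12,0],[-0.06,-0.16,0],[-0.02,-0.2,0],[0,-0.2,0],[0,-0.2,0]],"twist":[0,0,0.02,0.02,0.02,0.02,0,0]}'
```

```text
time: 24.2
tool_pos: [482.6, 258.7, 269.2]
tcp_rot: [-3.117, -0.011, -1.709]
contact_force: [-0.8, -0.1, -1.8]
grip_width: 12.2
time: 25.2
tool_pos: [425.2, 103.8, 263.6]
tcp_rot: [-3.129, -0.015, -1.575]
contact_force: [1.6, -1.6, -1.2]
grip_width: 11.8
```

```bash
python3 -m handwheel '{"translation":[[0,-0.2,0],[0,-0.2,0],[0,-0.2,0],[0,-0.16,0],[0,-0.12,0],[0,-0.08,0],[0,-0.03,0],[0,0,0]],"twist":[0,0,0,0,0,0,0,0]}'; python3 - <<'E'
from h import *
c=capture('wrist'); cv2.imwrite('pics/w11.png',c['img'][:,:,::-1]); np.save('w11.npy',c,allow_pickle=True)
c=capture('scene');cv2.imwrite('pics/s11.png',cv2.resize(c['img'][100:260,170:350,::-1],None,fx=4,fy=4,interpolation=2))
c=capture('top'); np.save('top11.npy',c,allow_pickle=True);cv2.imwrite('pics/t11.png',cv2.resize(c['img'][80:230,210:350,::-1],None,fx=4,fy=4,interpolation=2))
print(get_obs()['tool_pos'])
E
```

```text
time: 26.2
tool_pos: [416.9, -50.6, 258.2]
tcp_rot: [3.141, -0.014, -1.577]
contact_force: [-0.2, 0.7, -1.0]
grip_width: 11.9
[417.07641647 -50.24646513 258.42176558]
```

View pics/w11.png

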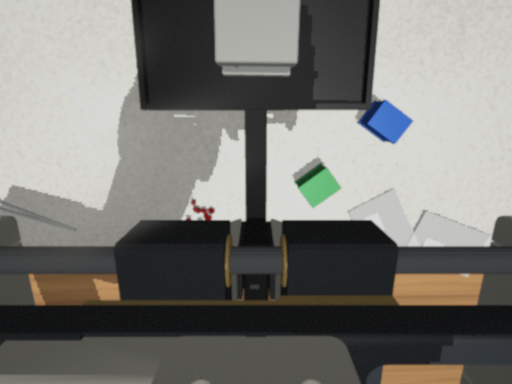

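View pics/s11.png

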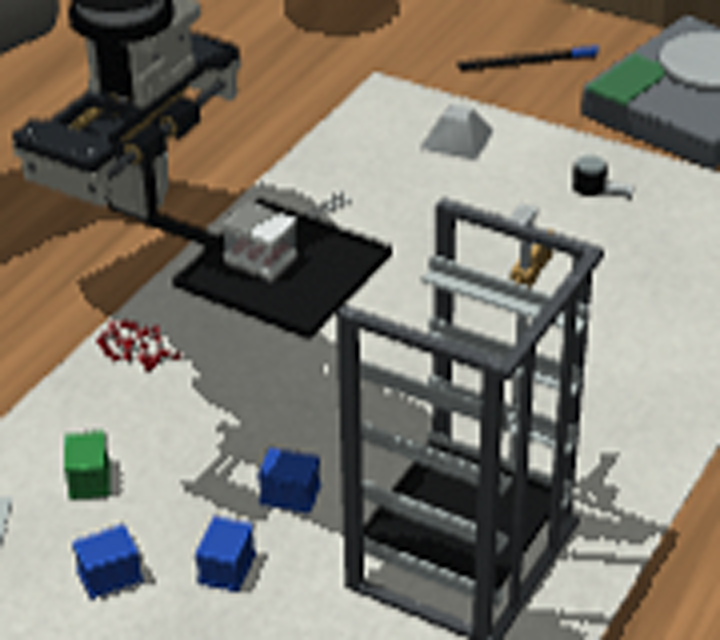

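View pics/t11.png

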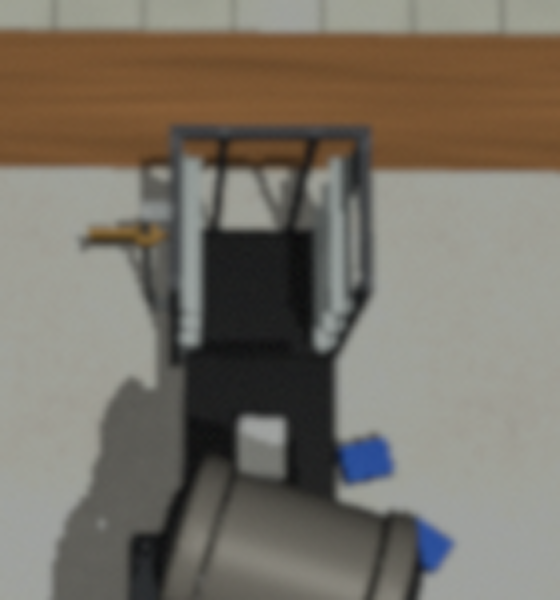

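```bash
python3 - <<'E'
from h import *
c=np.load('top11.npy',allow_pickle=True).item()
a=c['img'][105:180,240:310,::-1]; cv2.imwrite('pics/t11b.png',cv2.resize(a,None,fx=8,fy=8,interpolation=2))
w11=np.load('w11.npy',allow_pickle=True).item()
p=[atz(w11,u,v,237) for u,v in((142,109),(371,107))]; print(p)
print([np.round(proj(c,[706+x,-57+y,z]),1) for x,y,z in((-65,64.5,232),(-65,-64.5,232),(65,64.5,232),(65,-64.5,232))])
s=capture('scene'); print(tri(ray(s,297,171),ray(c,251.5,139)))
E
```

```text
[array([487.74551442,   6.42306328, 237.        ]), array([ 487.93441968, -110.42379015,  237.        ])]
[array([255.7, 156.9]), array([296.6, 157.3]), array([256. , 117.5]), array([296.2, 117.9])]
(array([703.01853938,  21.01600349, 219.06600778]), np.float64(1.0001553677854174))
```

View pics/t11b.png

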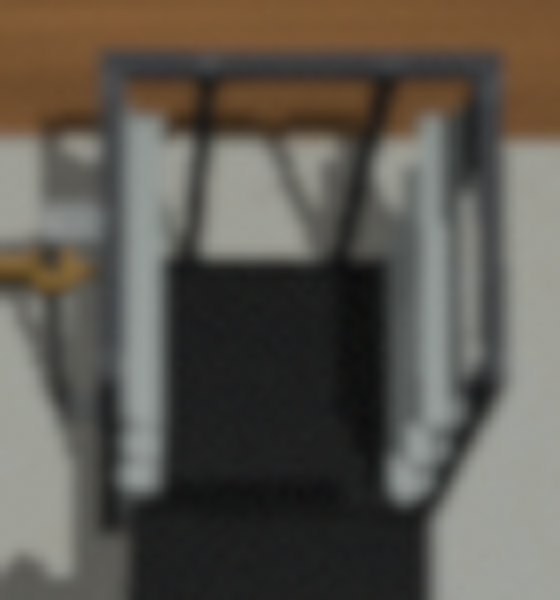

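```bash
python3 - <<'E'
from h import *
c=np.load('top11.npy',allow_pickle=True).item()
for v in (160,250,350): print(v,atz(c,240+164/8,105+v/8,220)[:2],atz(c,240+418/8,105+v/8,220)[:2])
print('top outer',atz(c,240+104/8,105+200/8,280),atz(c,240+502/8,105+200/8,280), atz(c,300,105+50/8,280)[0], atz(c,300,105+75/8,280)[0])
print('tray front',atz(c,240+132/8,105+508/8,237),atz(c,240+428/8,105+508/8,237))
E
```

```text
160 [750.33816109  -7.37441262] [ 751.23134512 -110.1080559 ]
250 [712.58524745  -7.59961338] [ 713.48610098 -109.81500391]
350 [671.08188911  -7.84718599] [ 671.99103157 -109.49283847]
top outer [713.01266024  16.62863328 280.        ] [ 714.33980012 -135.09198996  280.        ] 774.2290783027333 764.1646126306109
tray front [602.56836431   4.62447388 237.        ] [ 603.62572066 -110.95658144  237.        ]
```

```bash
python3 - <<'E'
from h import *
c=np.load('top11.npy',allow_pickle=True).item(); s=capture('scene'); w_=np.load('w11.npy',allow_pickle=True).item()
print(tri(ray(s,267.7,162.3),ray(c,256.5,168.5)))
print(tri(ray(s,247.5,183),ray(c,293.5,168.5)))
print(tri(ray(s,214,170.8),ray(w_,371,108)))
E
```

```text
(array([607.08501469,   6.00899017, 226.00008703]), np.float64(5.048304120545154))
(array([ 606.85880262, -110.93254039,  228.61180166]), np.float64(3.3877308314553063))
(array([ 489.73020828, -111.64360421,  230.29946782]), np.float64(5.159288168567799))
```

```bash
python3 -m handwheel '{"translation":[[0,-0.02,0.03],[0,-0.02,0.03],[0,0,0],[0,0,0],[0,0,0],[0,0,0],[0,0,0],[0,0,0]],"twist":[0,0.006,0,0,0,0,0,0]}'
```

```text
time: 27.45
tool_pos: [417.2, -56.2, 268.2]
tcp_rot: [-3.142, -0.015, -1.565]
contact_force: [0.3, -0.1, -1.6]
grip_width: 11.7
```

```bash
python3 -m handwheel '{"translation":[[0.03,0,0],[0.07,0,0],[0.1,0,0],[0.1,0,0],[0.08,0,0],[0.05,0,0],[0.02,0,0],[0,0,0]],"twist":[0,0,0,0,0,0,0,0]}'; python3 - <<'E'
from h import *
c=capture('top'); np.save('top12.npy',c,allow_pickle=True);cv2.imwrite('pics/t12.png',cv2.resize(c['img'][105:190,235:315,::-1],None,fx=7,fy=7,interpolation=2))
c=capture('scene');cv2.imwrite('pics/s12.png',cv2.resize(c['img'][130:230,220:330,::-1],None,fx=6,fy=6,interpolation=2))
E
```

```text
time: 28.45
tool_pos: [490.6, -56.2, 267.5]
tcp_rot: [3.141, -0.014, -1.565]
contact_force: [0.3, -0.4, -0.8]
grip_width: 11.9
```

View pics/t12.png

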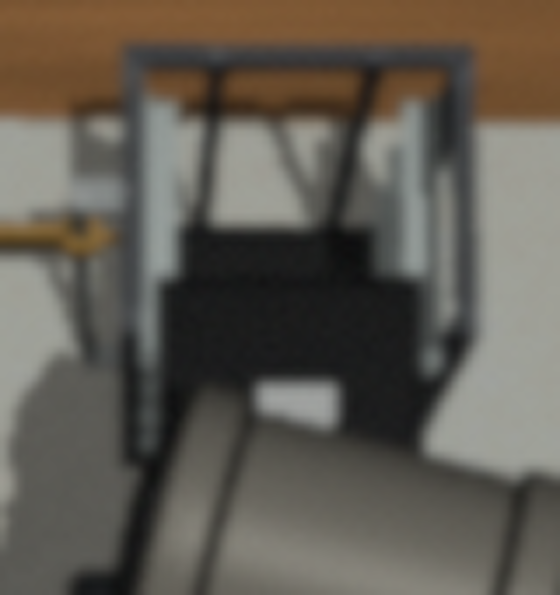

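View pics/s12.png

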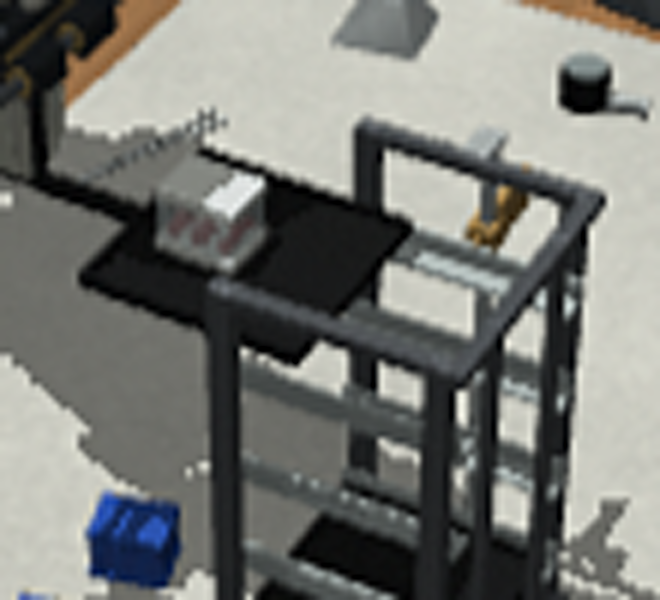

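```bash
python3 -m handwheel '{"translation":[[0.03,0,0],[0.07,0,0],[0.1,0,0],[0.1,0,0],[0.08,0,0],[0.05,0,0],[0.02,0,0],[0,0,0]],"twist":[0,0,0,0,0,0,0,0]}'; python3 - <<'E'
from h import *
c=capture('top'); np.save('top13.npy',c,allow_pickle=True);cv2.imwrite('pics/t13.png',cv2.resize(c['img'][105:190,235:315,::-1],None,fx=7,fy=7,interpolation=2))
c=capture('scene');cv2.imwrite('pics/s13.png',cv2.resize(c['img'][130:230,220:330,::-1],None,fx=6,fy=6,interpolation=2))
E
```

```text
time: 29.55
tool_pos: [561.8, -56.3, 267.8]
tcp_rot: [-3.141, -0.015, -1.566]
contact_force: [-0.1, -0.6, -1.6]
grip_width: 11.9
```

View pics/t13.png

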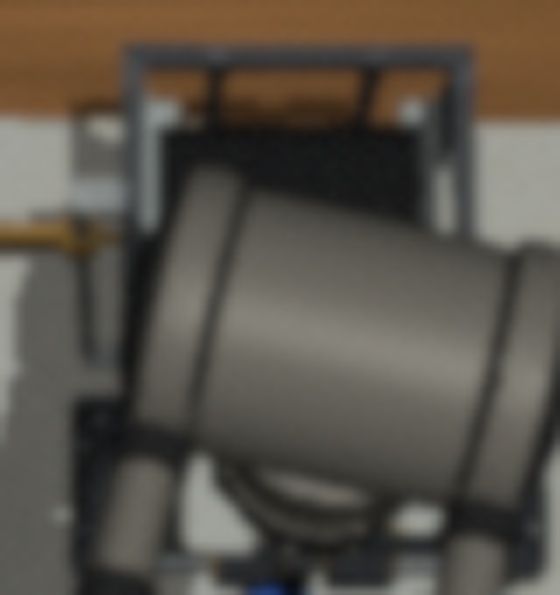

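View pics/s13.png

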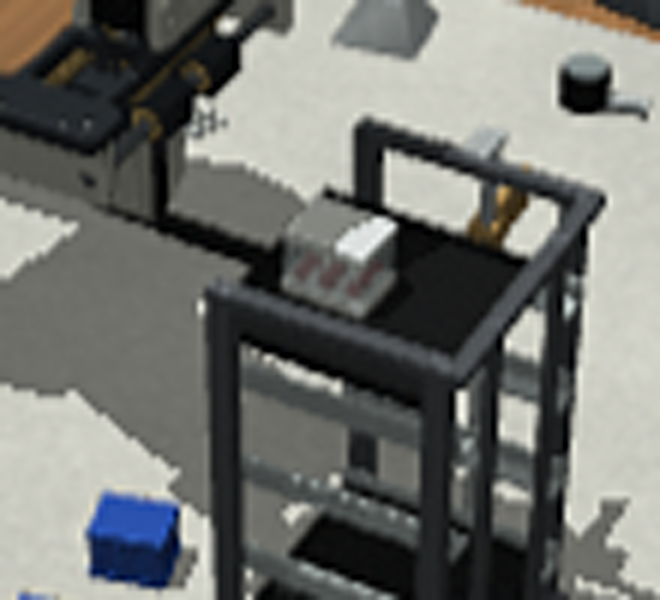

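```bash
python3 - <<'E'
from h import *
c=np.load('top13.npy',allow_pickle=True).item()
for z in (235,240): print(atz(c,235+163/7,105+129/7,z),atz(c,235+424/7,105+129/7,z))
print(atz(c,235+163/7,105+100/7,220)) # rail end
E
```

```text
[7.50199734e+02 3.37827706e-02 2.35000000e+02] [ 751.23286341 -119.02550328  235.        ]
[7.48406363e+02 1.01854248e-01 2.40000000e+02] [ 749.4346611  -118.40061953  240.        ]
[ 7.69599225e+02 -7.33746598e-02  2.20000000e+02]
```

```bash
python3 -m handwheel '{"translation":[[0,0,-0.015],[0,0,-0.015],[0,0,-0.015],[0,0,-0.015],[0,0,0],[0,0,0],[0,0,0],[0,0,0]],"twist":[0,0,0,0,0,0,0,0]}'
```

```text
time: 30.65
tool_pos: [561.0, -56.3, 258.6]
tcp_rot: [-3.14, -0.015, -1.566]
contact_force: [-0.0, 0.6, -1.1]
grip_width: 11.8
```

```bash
python3 -m handwheel '{"translation":[[0,0,-0.01],[0,0,-0.01],[0,0,-0.01],[0,0,0],[0,0,0],[0,0,0],[0,0,0],[0,0,0]],"twist":[0,0,0,0,0,0,0,0]}';  python3 - <<'E'
from h import *
print(get_obs()['moment'])
c=capture('scene');cv2.imwrite('pics/s14.png',cv2.resize(c['img'][130:230,220:330,::-1],None,fx=6,fy=6,interpolation=2))
E
```

```text
time: 31.65
tool_pos: [561.3, -56.3, 254.8]
tcp_rot: [-3.139, -0.015, -1.566]
contact_force: [-1.3, -0.5, 0.7]
grip_width: 12.1
[0.14800486 0.02124909 0.03400201]
```

View pics/s14.png

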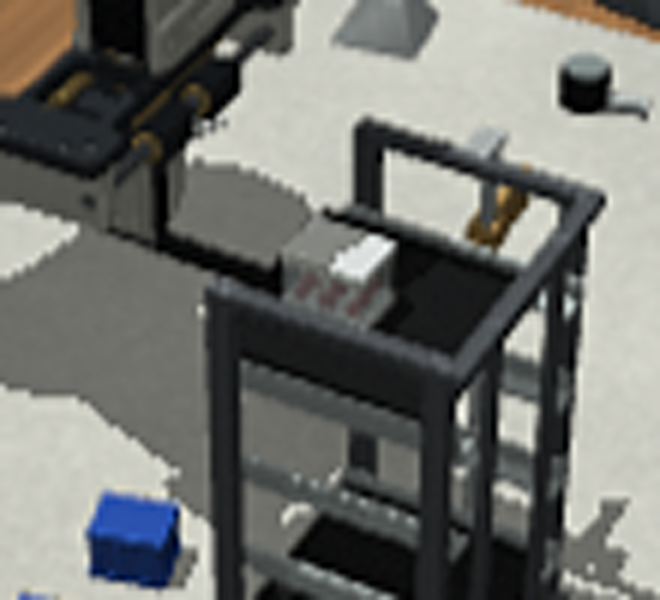

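```bash
python3 -m handwheel '{"translation":[[0.01,0,0],[0.015,0,0],[0.02,0,0],[0.02,0,0],[0.015,0,0],[0,0,0],[0,0,0],[0,0,0]],"twist":[0,0,0,0,0,0,0,0]}'
```

```text
time: 32.7
tool_pos: [574.4, -56.3, 254.7]
tcp_rot: [-3.138, -0.015, -1.566]
contact_force: [-1.0, -0.0, -0.1]
grip_width: 11.7
```

```bash
python3 -m handwheel '{"translation":[[0.008,0,0],[0.008,0,0],[0,0,0],[0,0,0],[0,0,0],[0,0,0],[0,0,0],[0,0,0]],"twist":[0,0,0,0,0,0,0,0]}';  python3 - <<'E'
from h import *
c=capture('top'); np.save('top15.npy',c,allow_pickle=True);cv2.imwrite('pics/t15.png',cv2.resize(c['img'][105:190,235:315,::-1],None,fx=7,fy=7,interpolation=2))
E
```

```text
time: 33.7
tool_pos: [576.4, -56.2, 254.8]
tcp_rot: [-3.139, -0.015, -1.566]
contact_force: [-2.1, 1.0, 1.4]
grip_width: 11.8
```

View pics/t15.png

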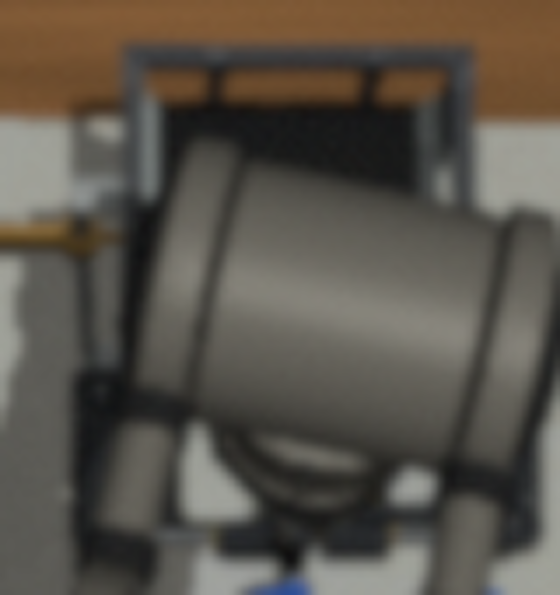

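```bash
python3 -m handwheel '{"translation":[[0.01,0,0],[0.01,0,0],[0,0,0],[0,0,0],[0,0,0],[0,0,0],[0,0,0],[0,0,0]],"twist":[0,0,0,0,0,0,0,0]}';  python3 - <<'E'
from h import *
c=np.load('top15.npy',allow_pickle=True).item(); print(atz(c,276,105+103/7,229))
E
```

```text
time: 34.75
tool_pos: [576.5, -56.2, 254.6]
tcp_rot: [3.136, -0.014, -1.566]
contact_force: [-2.6, 0.4, 1.1]
grip_width: 11.6
[765.30637652 -56.95049544 229.        ]
```

```bash
python3 -m handwheel '{"translation":[[0.025,0,0],[0.025,0,0],[0,0,0],[0,0,0],[0,0,0],[0,0,0],[0,0,0],[0,0,0]],"twist":[0,0,0,0,0,0,0,0]}';  python3 - <<'E'
from h import *
c=capture('scene');cv2.imwrite('pics/s16.png',cv2.resize(c['img'][130:230,220:330,::-1],None,fx=6,fy=6,interpolation=2))
c=capture('wrist');cv2.imwrite('pics/w16.png',c['img'][:,:,::-1]);np.save('w16.npy',c,allow_pickle=True)
E
```

```text
time: 35.75
tool_pos: [577.0, -56.2, 253.1]
tcp_rot: [3.117, -0.014, -1.566]
contact_force: [-2.4, 0.3, 1.3]
grip_width: 11.9
```

View pics/s16.png

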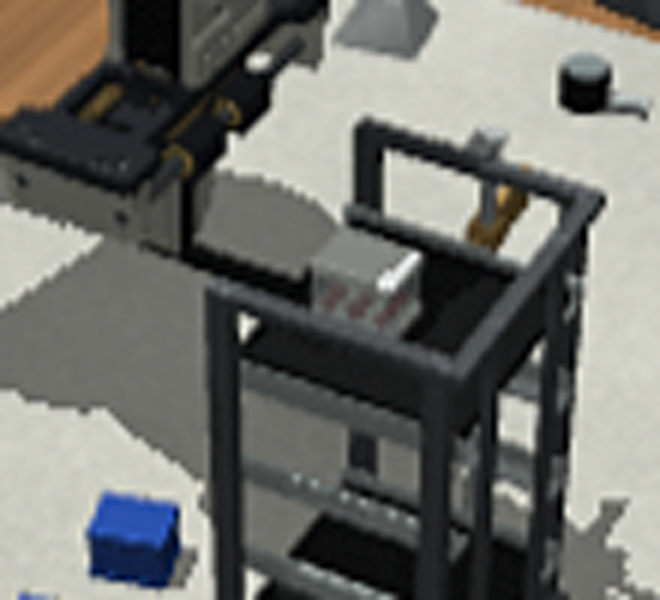

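View pics/w16.png

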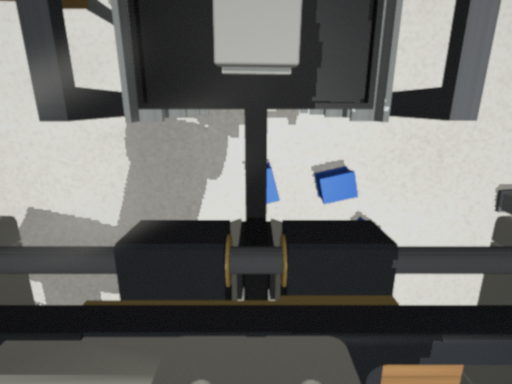

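```bash
python3 -m handwheel '{"translation":[[0,0,-0.012],[0,0,0],[0,0,0],[0,0,0],[0,0,0],[0,0,0],[0,0,0],[0,0,0]],"twist":[0,0,0,0,0,0,0,0]}'; python3 -m handwheel '{"translation":[[0,0,0],[0,0,0],[0,0,0],[0,0,0],[0,0,0],[0,0,0],[0,0,0],[0,0,0]],"twist":[0,0,0,0,0,0,0,0]}' 100; python3 - <<'E'
from h import *
c=capture('wrist');cv2.imwrite('pics/w17.png',c['img'][:,:,::-1]);np.save('w17.npy',c,allow_pickle=True)
E
```

```text
time: 36.85
tool_pos: [576.8, -56.3, 251.5]
tcp_rot: [3.117, -0.014, -1.566]
contact_force: [-3.2, -1.0, 1.3]
grip_width: 11.7
time: 37.85
tool_pos: [578.1, -56.4, 251.1]
tcp_rot: [3.119, -0.014, -1.566]
contact_force: [0.5, -0.7, -0.1]
grip_width: 55.7
```

View pics/w17.png

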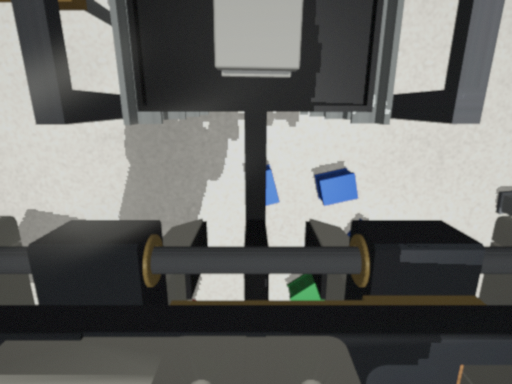

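Released with the tray steady; retreat straight up, then back.

```bash
python3 -m handwheel '{"translation":[[0,0,0.04],[0,0,0.06],[0,0,0.08],[0,0,0.1],[0,0,0.1],[0,0,0.06],[0,0,0],[0,0,0]],"twist":[0,0,0,0,0,0,0,0]}'; python3 -m handwheel '{"translation":[[-0.1,0,0],[-0.2,0,0],[-0.25,0,0],[-0.25,0,0],[-0.2,0,0],[-0.05,0,0],[0,0,0],[0,0,0]],"twist":[0,0,0,0,0,0,0,0]}'; python3 - <<'E'
from h import *
c=capture('scene');cv2.imwrite('pics/s18.png',cv2.resize(c['img'][130:230,220:330,::-1],None,fx=6,fy=6,interpolation=2)); S=c
for l in ('tray','tray_grip','case','marker_tip','low_tray','stapler','prism','loupe'):
  for n in('scene',): 
    for r in spot_point(n,l)[:2]: P=w(S,r['position']); print(n,l,round(r['score'],2),P.round(1))
T=capture('top');cv2.imwrite('pics/t18.png',cv2.resize(T['img'][100:230,220:350,::-1],None,fx=4.5,fy=4.5,interpolation=2)); np.save('top18.npy',T,allow_pickle=True)
for l in ('tray','tray_grip','case','marker_tip','low_tray','stapler','prism','loupe'):
    for r in spot_point('top',l)[:2]: P=w(T,r['position']); print('top',l,round(r['score'],2),P.round(1))
E
```

```text
time: 38.9
tool_pos: [578.3, -56.4, 323.2]
tcp_rot: [3.122, -0.015, -1.566]
contact_force: [-0.1, 0.2, -0.9]
grip_width: 55.8
time: 39.9
tool_pos: [416.4, -56.1, 318.7]
tcp_rot: [3.116, -0.013, -1.566]
contact_force: [0.5, 0.0, 0.3]
grip_width: 55.7
scene tray 0.71 [ 525.8 -448.3   -6.1]
scene tray 0.62 [704.6 -57.5 219.8]
scene tray_grip 0.98 [569.6 -57.2 248.5]
scene tray_grip 0.22 [685.7 -59.  223.3]
scene case 0.77 [687.4 -61.  219.7]
scene case 0.66 [ 390.7 -132.5    2.3]
scene marker_tip 0.4 [702.2  19.9 219.9]
scene low_tray 0.57 [704.7 -53.9  42.6]
scene stapler 0.77 [ 527.7 -449.5   -2.1]
scene stapler 0.62 [707.4 -53.7 218.9]
scene prism 0.49 [425.3 475.   -2.1]
scene loupe 0.51 [582.5 463.2  -0.9]
scene loupe 0.17 [706.6 -56.  217.3]
top tray 0.72 [709.9 -58.5 217.4]
top tray_grip 0.62 [563.  -54.6 249.7]
top case 0.68 [ 555.6 -163.8    0.9]
top case 0.58 [688.7 -59.6 225.1]
top marker_tip 0.54 [704.2  23.8 218.1]
top low_tray 0.79 [708.1 -56.3  36.1]
top stapler 0.61 [ 5.259e+02 -4.548e+02  2.000e-01]
top prism 0.57 [424.5 473.7  -1.4]
top loupe 0.61 [ 5.859e+02  4.585e+02 -3.000e-01]
```

View pics/s18.png

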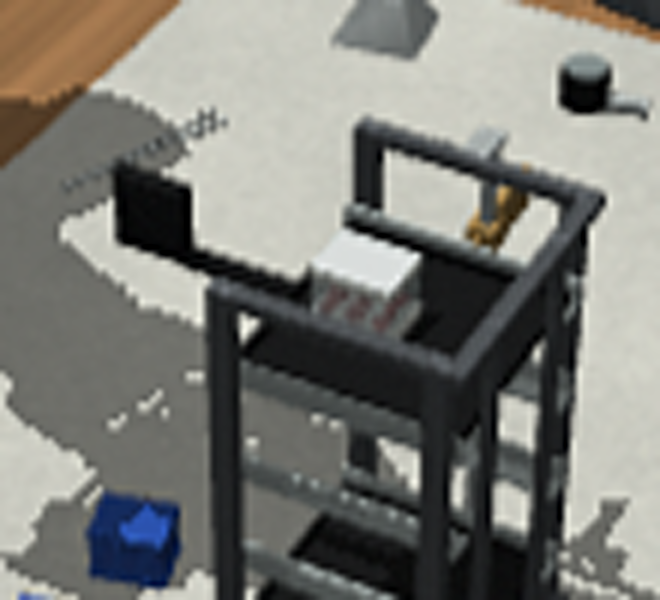

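View pics/t18.png

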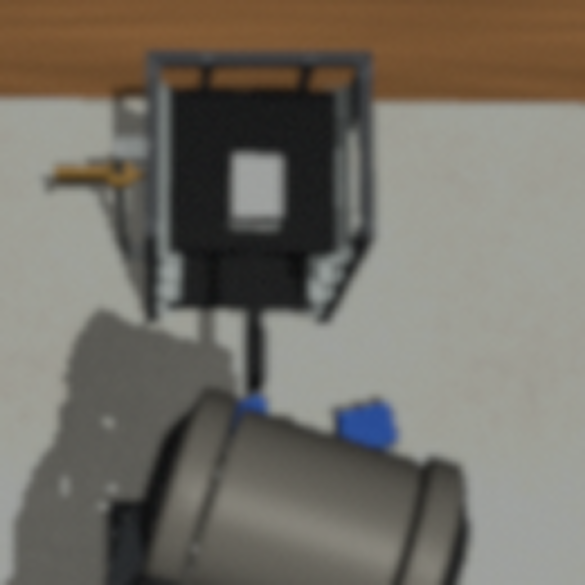

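```bash
python3 - <<'E'
from h import *
c=np.load('top18.npy',allow_pickle=True).item()
q=[atz(c,220+u/4.5,100+v/4.5,z)[:2] for u,v,z in((171,90,229),(338,90,229),(338,248,229),(171,248,229),(150,52,280),(375,52,280),(375,238,280))]; print(np.round(q,1)); print(np.mean(q[:4],0), (q[4]+q[6])/2)
E
```

```text
[[ 7.638e+02  1.000e+00]
 [ 7.649e+02 -1.184e+02]
 [ 6.488e+02 -1.174e+02]
 [ 6.477e+02  1.000e-01]
 [ 7.720e+02  1.610e+01]
 [ 7.733e+02 -1.376e+02]
 [ 6.425e+02 -1.360e+02]]
[706.30269896 -58.66851071] [707.26552928 -59.91088885]
```

```bash
python3 -c "
from plant import *
print(get_obs()['time'],get_obs()['contact_force']); print(close_job())"
```

```text
40.8 [-0.05980351  0.35142757  0.8840292 ]
the job is handed in; nothing more can be done
None
```

I set the white-lidded case upright in the tray, then carried the tray to the rack and pushed it in to the back stops. It is on the top rail pair (220 mm), since the marker tip measured about 217–219 mm. I let go, moved the arm clear and handed the job in at 40.8 s; no verdict was reported.

- **Tray position:** In the last pictures the tray lies on the 220 mm pair. Its origin is about 1 mm from the rack centre in both depth and sideways, measured in the top camera. My estimates of the rack centre differed by about 3 mm (networks against the top picture).
- **Depth:** The top picture put the tray about 2–3 mm short of nominal home. That is within the allowed depth, and the arm was blocked when I pushed further, so I take it as fully home.
- **Case:** It still stands upright, about 20 mm behind the tray centre towards the handle, where I placed it.
- **Other things:** The marker, low tray, stapler, steel block and loupe measure within about 5 mm of where they started.
- **Tilt while pushing:** The tool leaned about 1.4° during the last push, so I lowered the handle slightly before letting go. I did not measure the tray's level afterwards, but it looks level in the last scene picture.

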